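Line up the medicine vials by height on the sill tray

ROBOT

A 7-joint arm with a two-finger parallel gripper is mounted at the origin on the work surface. World frame = base frame: x ahead of the robot, y to its left, z up, the work surface at z = 0. Lengths are in m, angles in rad, forces in N, time in s.
With the tool pointing down it reaches from about 0.4 to 0.875 m from the base axis. Payload 19.3 kg.
Tool frame: the origin (TCP) lies at the very end of the fingers, on their centre line; the grasp point (between the pads) lies 19 mm behind it; z points along the fingers, y is the line along which they close (so a half turn about z gives the same grasp; the last joint's range is limited). The gripper opens to 85 mm and grips with 20 to 120 N. Pads are 22 mm wide; open, the fingers measure 114 mm over their backs; the gripper's body (76 mm by 85 mm) begins 54 mm behind the grasp point. The pads swing forward as they close: fully open they stand 13 mm farther back than shut.
Start: joints at [-0.07, 0.521, -0.036, 1.599, 0.021, 1.021, -0.113], TCP at [0.625, -0, 0.203] pointing down, gripper open.
Joint ranges: [-2.91, 2.91], [-0.3, 2.13], [-1.5, 1.42], [0.17, 2.43], [-1.26, 4.41], [0.16, 1.93], [-2.52, 2.52]. Speed limits (rad/s): [1.89, 1.89, 2.39, 2.39, 3.01, 3.01, 3.01].

INTERFACE

Orientations are given as [roll, pitch, yaw] about the fixed x, y, z axes, in that order (R = Rz(yaw) Ry(pitch) Rx(roll)).
In Python, from workcell import monitor, optics, job_done gives the robot as it stands.
- The arm moves only by the shell command python3 -m handwheel 'ROWS' [FORCE]. ROWS is JSON, a list of rows, each an object of numbers: "dx", "dy", "dz": the shift along the tool's x, y, z in cm; "wx", "wy", "wz": the turn, a rotation vector about the tool's x, y, z in rad; "claw": the opening in per cent of the stroke, from 0 (shut) to 100 (fully open). A call has 1 to 8 rows; each row shifts and turns the commanded pose from where the row before left it, along the tool's axes as they then stand; what a row does not reach is not made up. A row lasts 1/8 s, in which the tool goes at most 62.5 mm and 10.7 degrees, less where a joint would pass 70% of its speed; a pose out of reach is approached as far as the arm can. A call with a gripper value outside its range is refused whole. The fingers move at their own pace and stop on an object; FORCE is the grip in N (left out, the last holds). Time passes only in rows, so rows that do not move let the fingers close. It gives the time, the measured TCP pose, the force, the opening and the grip force at its end, in the units of the state.
- monitor.observe(): the state, without advancing time (a new reading comes with each control period).
- optics.grab_frame(name): name is "scene" or "side" or "wrist"; returns a dict with "frame" (400x640x3 uint8, blue, green, red), "fovy" (degrees; the focal length in pixels is half the picture's height over the tangent of half this angle, whatever the lens; pixels are square), "cx", "cy" (the principal point, pixels), "R" (3x3) and "t" (3): a world point X has camera coordinates R X + t. Camera axes: x right, y down, z forward; pixel columns grow to the right and rows downward; lengths in m; the calibration is good to about 2 mm. A picture is of the moment at which its call begins. There is no depth.
- job_done(): hands the job in; it is judged then, once.
Trained networks look in the newest picture that a camera, given by its name, has taken for a name from the list of things; names that differ only in an ending like _2 or _b are one class to them, and where a whole thing is asked for, a point or a joint stands for the part that bears it (a point fixed in the world has none). Each returns a list of dicts, best first, with "p" (0 to 1); they miss things now and then, are a little off and sometimes report something else, mostly with a low value. They report only what shows in the picture. A call takes as long as a camera call. They do not tell look-alikes from the thing itself.
- optics.masks_of(name, camera): "region" (400x640 bool, what is visible of it) and "rect" ([left, top, width, height] in pixels, round what is visible of it).
The state is a dict: "clock": time; "qpos": joint angles; "qd": joint speeds; "joint_efforts": joint torques, N m; "position": TCP position; "tool_rot": TCP orientation; "force": force on the tool from outside, world axes, zero at the start; "moment": the same for the moment, N m; "grip_width": finger opening in m; "finger_force": force on a finger pad.
Only numpy, scipy, OpenCV 4.12 (cv2) and the standard library are available. Lean on these libraries where they do the work, as an engineer would, in place of code of your own. Each camera call takes 0.05 s, during which the arm holds its last target. There are 200 camera calls.

TASK

Line up the four loose colour-capped amber vials on the tray's four round marks in order of height, the shortest on the mark next to the ceramic bell and the tallest on the mark next to the pill dispenser, each standing upright and wholly on its own mark. Set the glass down gently, neither dropping nor tipping over a vial, and leave the bell and the dispenser where they stand.

Things in the scene. Friction and masses are not known exactly. Their poses are not given: they have to be found in the camera images.
- vial_yellow: loose upright amber vial with a yellow cap as wide as the vial, the shortest: a cylinder 55 mm high overall (cap the top 16 mm), 34 mm across, stiff, 30 to 115 g; origin at the centre of its underside, z up. It starts on the sill on the robot's side of the tray, at least 100 mm from the other vials (centre to centre)
- vial_green: loose upright amber vial with a green cap as wide as the vial, the second shortest: a cylinder 75 mm high overall (cap the top 16 mm), 34 mm across, stiff, 30 to 115 g; origin at the centre of its underside, z up. It starts on the sill on the robot's side of the tray, at least 100 mm from the other vials (centre to centre)
- vial_white: loose upright amber vial with a white cap as wide as the vial, the second tallest: a cylinder 95 mm high overall (cap the top 16 mm), 34 mm across, stiff, 30 to 115 g; origin at the centre of its underside, z up. It starts on the sill on the robot's side of the tray, at least 100 mm from the other vials (centre to centre)
- vial_red: loose upright amber vial with a red cap as wide as the vial, the tallest: a cylinder 115 mm high overall (cap the top 16 mm), 34 mm across, stiff, 30 to 115 g; origin at the centre of its underside, z up. It starts on the sill on the robot's side of the tray, at least 100 mm from the other vials (centre to centre)
- mark_1: printed round mark, blue ring 54 mm across, white middle, on the fixed cream tray's floor, number 1 of 4 from the robot's left (+y); the row is straight, 70 mm apart. Origin: its centre, 4 mm above the sill; z up, y along the row towards mark 1, x away from the robot. Tray 470 x 104 mm, centred on the row, rim 8 mm above the sill
- mark_2: printed round mark, blue ring 54 mm across, white middle, on the fixed cream tray's floor, number 2 of 4 from the robot's left (+y); the row is straight, 70 mm apart. Origin: its centre, 4 mm above the sill; z up, y along the row towards mark 1, x away from the robot. Tray 470 x 104 mm, centred on the row, rim 8 mm above the sill
- mark_3: printed round mark, blue ring 54 mm across, white middle, on the fixed cream tray's floor, number 3 of 4 from the robot's left (+y); the row is straight, 70 mm apart. Origin: its centre, 4 mm above the sill; z up, y along the row towards mark 1, x away from the robot. Tray 470 x 104 mm, centred on the row, rim 8 mm above the sill
- mark_4: printed round mark, blue ring 54 mm across, white middle, on the fixed cream tray's floor, number 4 of 4 from the robot's left (+y); the row is straight, 70 mm apart. Origin: its centre, 4 mm above the sill; z up, y along the row towards mark 1, x away from the robot. Tray 470 x 104 mm, centred on the row, rim 8 mm above the sill
- bell: small loose ceramic bell, white with blue foot and knob, 57 mm across, 68 mm high, standing on the tray at one end of the row (either end), about 85 mm beyond the centre of the end mark; origin at the centre of its underside. A cork-topped jar (120 mm high), a wooden block of slim black-capped vials and other things not part of the job stand 370 mm or more to the sides or beyond x = 0.72
- dispenser: round loose twist-dial pill dispenser, white with blue dial, 76 mm across, 36 mm high, on the tray at the other end of the row from the bell, about 85 mm beyond that end mark; origin at the centre of its underside. Apart from it, a flat steel tablet tin (43 x 35 mm, 18 mm high, blue panel) lies on the sill between the two middle vials, 25 mm or more clear of them
Mind the look-alikes: they are no part of the job. Leave any blue or yellow look-alike of the vial_red alone. Several things have the shape of the dispenser; the one meant has the colours described above.

How it is judged:
By the outcome, as a careful person would: the job done as asked, in the order asked, and still so for the second after the job is handed in, with the robot touching nothing.
It also fails if it takes over 104 s, if anything falls off the work surface, if the arm or the gripper's body presses on something with over 40 N, if the wrist force passes 120 N, or if a joint passes its speed limit or range.

## Working session

There is one attempt and no reset: what is moved stays moved. The work goes in short steps, Python scripts to look and compute and a shell command to move; the robot and the scene stay as the last step left them, time stands still between calls to the robot, and variables do not carry over. Pictures are saved under pics/ and viewed, at most 14 in all, crops included, and the job is handed in when it is done.

```bash
mkdir -p pics; ls
python3 - <<'E'
from workcell import monitor, optics
import cv2,numpy as np
s=monitor.observe(); print(s)
for n in ("scene","side","wrist"):
    f=optics.grab_frame(n); cv2.imwrite(f"pics/{n}0.png",f["frame"]); print(n,f["fovy"],f["cx"],f["cy"],np.round(f["R"],3).tolist(),np.round(f["t"],3).tolist())
    for k in ("vial_yellow","vial_green","vial_white","vial_red","mark_1","bell","dispenser"):
        print(k,[(round(d["p"],2),d["rect"]) for d in optics.masks_of(k,n)])
E
```

```text
pics
{'clock': 0.0, 'qpos': array([-0.07020661,  0.52199149, -0.03632044,  1.59996945,  0.02120096,
        1.02111362, -0.11279928]), 'qd': array([ 0.00048053, -0.00147697,  0.00087435,  0.00059927, -0.00121543,
        0.00031535,  0.00120924]), 'joint_efforts': array([-4.24098413e-03, -9.27110124e+01,  1.97758444e+00, -3.69928443e+01,
        1.76317629e-02,  8.19846697e-03, -6.58496788e-05]), 'position': array([ 6.24646738e-01, -3.83956154e-05,  2.02153670e-01]), 'tool_rot': array([-3.14049885e+00,  8.23215451e-05,  1.57078750e+00]), 'force': array([-0.06094871,  0.58648513, -0.43168604]), 'moment': array([ 0.0229489 ,  0.03398632, -0.01945807]), 'finger_force': 0.0, 'grip_width': 0.08534994688047397}
scene 42.90680509598903 313.9902409700472 202.95846642162908 [[0.784, 0.621, 0.014], [0.425, -0.52, -0.741], [-0.453, 0.587, -0.671]] [-0.423, -0.227, 1.671]
vial_yellow []
vial_green [(0.86, [312.7, 145.9, 11.5, 27.1])]
vial_white [(0.72, [258.5, 184.6, 12.5, 34.0])]
vial_red [(0.89, [185.1, 191.6, 21.1, 45.4]), (0.71, [164.4, 210.6, 21.7, 41.0]), (0.68, [211.5, 188.1, 21.0, 35.2])
[... 999 characters left out ...]
317.1733058022834 197.44042351646752 [[1.0, 0.003, 0.001], [0.002, -0.961, 0.275], [0.001, -0.275, -0.961]] [-0.625, -0.039, 0.377]
vial_yellow [(0.19, [115.0, 23.7, 70.8, 51.0])]
vial_green [(0.77, [113.4, 25.4, 72.1, 47.4])]
vial_white [(0.59, [290.9, 292.6, 54.8, 49.8]), (0.32, [285.1, 197.4, 39.0, 38.2])]
vial_red [(0.83, [110.4, 361.3, 39.5, 38.7]), (0.56, [134.5, 378.0, 29.2, 19.8]), (0.48, [124.2, 370.8, 8.9, 12.6])]
mark_1 [(0.92, [284.3, 197.1, 36.7, 37.5]), (0.67, [259.7, 78.2, 49.2, 47.2]), (0.66, [288.9, 247.3, 38.8, 32.8]), (0.6, [271.9, 142.3, 43.2, 41.2])]
bell [(0.75, [249.1, 0.0, 54.1, 52.9])]
dispenser [(0.95, [384.9, 214.9, 62.0, 56.9]), (0.63, [288.8, 294.3, 54.2, 47.5])]
```

View pics/scene0.png

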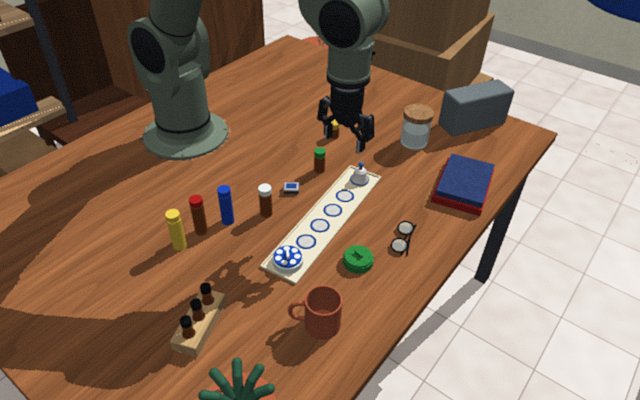

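View pics/wrist0.png

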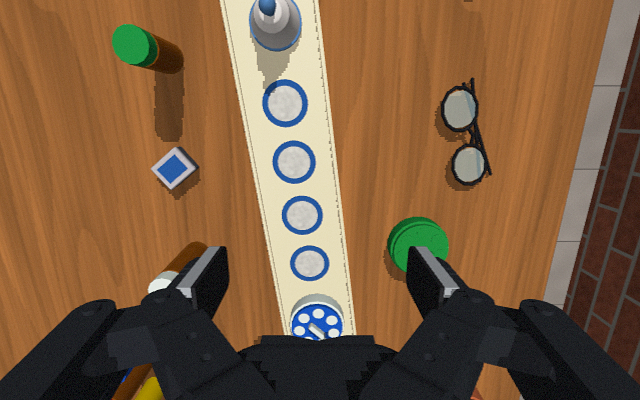

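The scene picture shows the bell at (360,175), next to mark 1, and the dispenser at (288,258), next to mark 4. The vials are green (320,160), white (265,200) and yellow (334,130, behind the fingers). Candidates for vial_red are red-cap amber (198,215), all-blue (225,205) and all-yellow (176,230), and I choose the red-capped one. Dispenser look-alike: green disc (358,260). The all-yellow one could also pass for vial_yellow. The wrist picture shows the marks at about (285,103), (294,162), (302,215) and (310,263).

```bash
cat > h.py <<'E'
from workcell import monitor, optics
import cv2,numpy as np
from scipy.optimize import least_squares
def proj(f,X):
    c=np.asarray(X)@np.asarray(f["R"]).T+np.asarray(f["t"]); F=200/np.tan(np.radians(f["fovy"])/2)
    return c[:,:2]/c[:,2:]*F+[f["cx"],f["cy"]]
def ray(f,uv,z):
    F=200/np.tan(np.radians(f["fovy"])/2); R=np.asarray(f["R"]); C=-R.T@f["t"]
    d=R.T@np.array([(uv[0]-f["cx"])/F,(uv[1]-f["cy"])/F,1]); return (C+d*(z-C[2])/d[2])[:2]
a=np.linspace(0,2*np.pi,40)
def cyl(x,y,r,z0,z1): return np.array([[x+r*np.cos(t),y+r*np.sin(t),z] for z in (z0,z1) for t in a])
def fit(obs,r,z0,z1):
    """obs: list of (frame, rect); least squares on silhouette bounding boxes"""
    def res(p):
        o=[]
        for f,q in obs:
            P=proj(f,cyl(*p,r,z0,z1)); e=np.array([P[:,0].min()-q[0],P[:,1].min()-q[1],P[:,0].max()-q[0]-q[2],P[:,1].max()-q[1]-q[3]])
            k=np.array([q[0]>2,q[1]>2,q[0]+q[2]<637,q[1]+q[3]<397]); o+=list(e*k)
        return o
    f,q=obs[0]; s=least_squares(res,ray(f,(q[0]+q[2]/2,q[1]+q[3]/2),(z0+z1)/2),loss="soft_l1")
    return s.x,np.round(res(s.x),1)
E
python3 - <<'E'
from h import *
F={n:optics.grab_frame(n) for n in ("scene","side","wrist")}
m={n:{k:optics.masks_of(k,n) for k in ("vial_yellow","vial_green","vial_white","vial_red","mark_1","bell","dispenser")} for n in F}
H=dict(vial_yellow=.055,vial_green=.075,vial_white=.095,vial_red=.115)
def pick(n,k):
    L=m[n][k]
    if k=="vial_red": # red cap test
        def red(d):
            p=F[n]["frame"][d["region"]].astype(int); return ((p[:,2]>110)&(p[:,1]<60)).mean()
        L=sorted(L,key=lambda d:-red(d)); print(n,[(np.round(red(d),2),d["rect"]) for d in L])
    return L[0]["rect"] if L else None
for k,h in H.items():
    o=[(F[n],pick(n,k)) for n in ("scene","side") if pick(n,k)]
    p,e=fit(o,.017,0,h); print(k,np.round(p,4),e.tolist())
for n in F:
    print(n,[np.round(ray(F[n],(q[0]+q[2]/2,q[1]+q[3]/2),.004),4).tolist() for q in (d["rect"] for d in m[n]["mark_1"])])
for k,r,h in (("bell",.0285,.068),):
    print(k,fit([(F[n],m[n][k][0]["rect"]) for n in ("scene","side")],r,.004,.004+h))
c=F["side"]["frame"][100:380,250:500]; cv2.imwrite("pics/side1.png",cv2.resize(c,None,fx=2,fy=2))
E
```

```text
vial_yellow [0.38   0.3007] [0.4, -0.8, -0.4, 0.8]
vial_green [0.4529 0.1274] [-0.6, -0.7, -1.2, -1.6, -0.1, -2.4, -4.0, 0.4]
vial_white [ 0.459 -0.109] [-1.2, -3.5, 0.5, -2.6, 0.2, -2.8, -1.0, -0.5]
scene [(np.float64(0.18), [183.9, 190.6, 23.1, 46.6]), (np.float64(0.0), [214.2, 185.3, 19.2, 35.9]), (np.float64(0.0), [166.6, 208.9, 16.3, 40.0])]
scene [(np.float64(0.18), [183.9, 190.6, 23.1, 46.6]), (np.float64(0.0), [214.2, 185.3, 19.2, 35.9]), (np.float64(0.0), [166.6, 208.9, 16.3, 40.0])]
side [(np.float64(0.3), [431.2, 140.8, 20.9, 39.2]), (np.float64(0.02), [450.6, 124.1, 12.2, 36.2]), (np.float64(0.0), [408.9, 151.6, 24.1, 40.3])]
side [(np.float64(0.3), [431.2, 140.8, 20.9, 39.2]), (np.float64(0.02), [450.6, 124.1, 12.2, 36.2]), (np.float64(0.0), [408.9, 151.6, 24.1, 40.3])]
vial_red [ 0.3699 -0.2661] [4.3, 1.4, 0.8, -3.6, 1.1, -2.3, 1.5, -0.5]
scene [[0.621, -0.1271], [0.6056, -0.0494], [0.5974, 0.0115], [0.5869, 0.0749]]
side [[0.5909, 0.0163], [0.5839, 0.0825], [0.6032, -0.0578], [0.6094, -0.127]]
wrist [[0.5949, 0.008], [0.6149, -0.1325], [0.6099, -0.0637], [0.5855, 0.079]]
bell (array([0.57514166, 0.16974443]), array([-2.5, -5.1,  2.7, -0.4, -1.7, -6.2,  1.5,  0.2]))
```

View pics/side1.png

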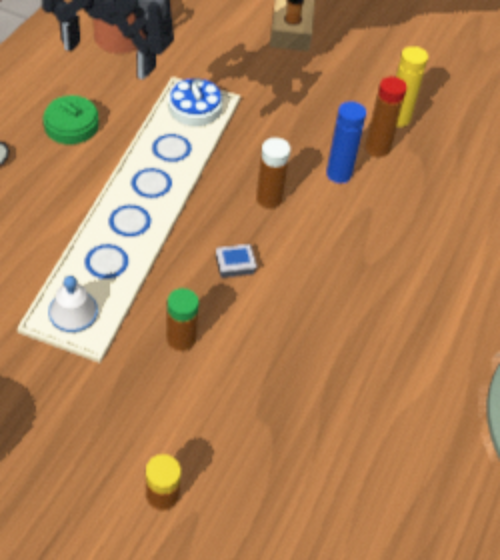

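The side picture confirms red-cap amber at (387,115), between blue (345,140) and solid yellow (410,85). Vial_yellow is alone at (163,480) and the green disc is a decoy. First I move towards the yellow vial for a close look.

```bash
python3 -m handwheel '[{"dy":-4.1,"dx":3.6},{"dy":-4.1,"dx":3.6},{"dy":-4.1,"dx":3.6},{"dy":-4.1,"dx":3.6},{"dy":-4.1,"dx":3.6},{"dy":-4.0,"dx":3.6},{"dx":0}]'
cat > look.py <<'E'
import sys
from h import *
H=dict(vial_yellow=.055,vial_green=.075,vial_white=.095,vial_red=.115)
def red(f,d):
    p=f["frame"][d["region"]].astype(int); return ((p[:,2]>110)&(p[:,1]<60)).mean()
k=sys.argv[1]; z=float(sys.argv[2]) if len(sys.argv)>2 else 0
f=optics.grab_frame("wrist"); L=optics.masks_of(k,"wrist"); s=monitor.observe()
if k=="vial_red": L.sort(key=lambda d:-red(f,d))
for d in L[:3]: p,e=fit([(f,d["rect"])],.017,z,z+H[k]); print(d["p"],d["rect"],np.round(p,4),e.tolist())
print(s["clock"],np.round(s["position"],4),np.round(s["tool_rot"],3))
if len(sys.argv)>3: cv2.imwrite("pics/"+sys.argv[3],f["frame"])
E
python3 look.py vial_yellow 0 wy.png
```

```text
2.5 [ 0.625  -0.      0.2027] [ 3.142 -0.     1.571]schema error: expected keys dx, dy, dz, wx, wy, wz, claw
```

View pics/wy.png

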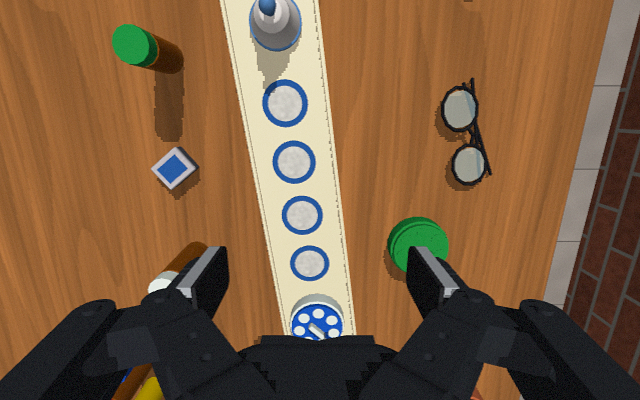

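The arm did not move because each row needs all seven keys, so the picture is unchanged. I'll resend it in full.

```bash
python3 -m handwheel '[{"dx":3.6,"dy":-4.1,"dz":0,"wx":0,"wy":0,"wz":0,"claw":100},{"dx":3.6,"dy":-4.1,"dz":0,"wx":0,"wy":0,"wz":0,"claw":100},{"dx":3.6,"dy":-4.1,"dz":0,"wx":0,"wy":0,"wz":0,"claw":100},{"dx":3.6,"dy":-4.1,"dz":0,"wx":0,"wy":0,"wz":0,"claw":100},{"dx":3.6,"dy":-4.1,"dz":0,"wx":0,"wy":0,"wz":0,"claw":100},{"dx":3.6,"dy":-4.0,"dz":0,"wx":0,"wy":0,"wz":0,"claw":100},{"dx":0,"dy":0,"dz":0,"wx":0,"wy":0,"wz":0,"claw":100}]' 40
python3 look.py vial_yellow 0 wy2.png
```

```text
clock: 3.38
position: [0.3778, 0.2184, 0.2031]
tool_rot: [3.141, -0.001, 1.576]
force: [0.6, 0.3, 0.2]
grip_width: 0.0855
finger_force: 0.0
0.79 [304.9, 80.7, 33.4, 33.9] [0.3819 0.2996] [-0.1, -0.7, 0.1, 0.8]
3.475 [0.3801 0.2161 0.2029] [ 3.141 -0.     1.572]
```

View pics/wy2.png

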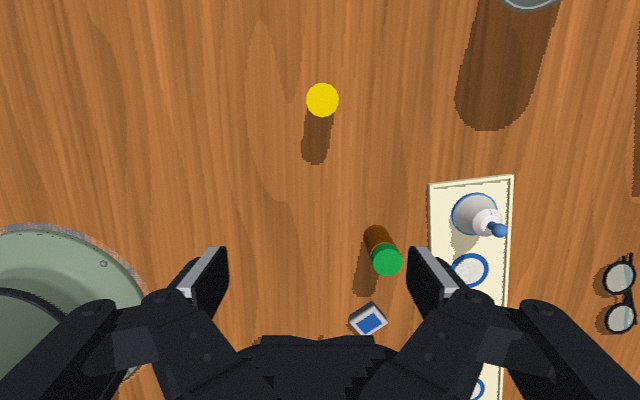

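Yellow cap at (322,100), fitted at (0.382,0.300). This agrees with the first measurement (0.380,0.301).

```bash
python3 -m handwheel '[{"dx":4.2,"dy":0.1,"dz":0,"wx":0,"wy":0,"wz":0,"claw":100},{"dx":4.2,"dy":0.1,"dz":0,"wx":0,"wy":0,"wz":0,"claw":100},{"dx":0,"dy":0,"dz":5,"wx":0,"wy":0,"wz":0,"claw":100},{"dx":0,"dy":0,"dz":5,"wx":0,"wy":0,"wz":0,"claw":100},{"dx":0,"dy":0,"dz":4.5,"wx":0,"wy":0,"wz":0,"claw":100},{"dx":0,"dy":0,"dz":3,"wx":0,"wy":0,"wz":0,"claw":100},{"dx":0,"dy":0,"dz":1.5,"wx":0,"wy":0,"wz":0,"claw":100},{"dx":0,"dy":0,"dz":0.2,"wx":0,"wy":0,"wz":0,"claw":100}]' 40
python3 -m handwheel '[{"dx":0,"dy":0,"dz":0,"wx":0,"wy":0,"wz":0,"claw":20},{"dx":0,"dy":0,"dz":0,"wx":0,"wy":0,"wz":0,"claw":20},{"dx":0,"dy":0,"dz":0,"wx":0,"wy":0,"wz":0,"claw":20},{"dx":0,"dy":0,"dz":0,"wx":0,"wy":0,"wz":0,"claw":20},{"dx":0,"dy":0,"dz":0,"wx":0,"wy":0,"wz":0,"claw":20}]' 40
```

```text
clock: 4.47
position: [0.3824, 0.2995, 0.0103]
tool_rot: [-3.141, 0.001, 1.57]
force: [1.4, 0.5, 0.1]
grip_width: 0.0855
finger_force: 0.0
clock: 5.1
position: [0.3824, 0.3003, 0.0115]
tool_rot: [3.141, -0.001, 1.571]
force: [-1.0, -1.5, 12.0]
grip_width: 0.0324
finger_force: 38.5
```

```bash
python3 -m handwheel '[{"dx":0,"dy":0,"dz":-2,"wx":0,"wy":0,"wz":0,"claw":20},{"dx":0,"dy":0,"dz":-6,"wx":0,"wy":0,"wz":0,"claw":20},{"dx":-4.4,"dy":3.6,"dz":-1.8,"wx":0,"wy":0,"wz":0,"claw":20},{"dx":-4.4,"dy":3.6,"dz":-1.8,"wx":0,"wy":0,"wz":0,"claw":20},{"dx":-4.4,"dy":3.6,"dz":-1.8,"wx":0,"wy":0,"wz":0,"claw":20},{"dx":-4.4,"dy":3.6,"dz":-1.8,"wx":0,"wy":0,"wz":0,"claw":20},{"dx":-4.4,"dy":3.6,"dz":-1.8,"wx":0,"wy":0,"wz":0,"claw":20},{"dx":-4.4,"dy":3.6,"dz":-1.8,"wx":0,"wy":0,"wz":0,"claw":20}]' 40
python3 -m handwheel '[{"dx":0,"dy":0,"dz":0,"wx":0,"wy":0,"wz":0,"claw":20},{"dx":0,"dy":0,"dz":0,"wx":0,"wy":0,"wz":0,"claw":20}]' 40
cat > rings.py <<'E'
from h import *
s=monitor.observe(); print(s["clock"],np.round(s["position"],4),np.round(s["tool_rot"],3),s["grip_width"])
for n in ("wrist","side"):
    f=optics.grab_frame(n); im=f["frame"]; cv2.imwrite(f"pics/r_{n}.png",im)
    hsv=cv2.cvtColor(im,cv2.COLOR_BGR2HSV); b=((hsv[...,0]>95)&(hsv[...,0]<130)&(hsv[...,1]>90)&(hsv[...,2]>50)).astype(np.uint8)
    C,hi=cv2.findContours(b,cv2.RETR_EXTERNAL,cv2.CHAIN_APPROX_NONE)
    P=[]
    for c in C:
        if len(c)<20: continue
        g=np.array([ray(f,q,.004) for q in c[:,0]]); (cx,cy),r=cv2.minEnclosingCircle(g.astype(np.float32)*1000)
        o=least_squares(lambda p:np.hypot(*(g-p[:2]).T)-p[2],[cx/1e3,cy/1e3,.027],loss="soft_l1",f_scale=.002).x
        if .022<o[2]<.032 and .5<o[0]<.7 and abs(o[1])<.2: P.append(o)
    for o in sorted(P,key=lambda o:-o[1]): print(n,np.round(o,4))
E
python3 rings.py
```

```text
clock: 6.1
position: [0.5989, 0.0343, 0.1998]
tool_rot: [3.141, -0.0, 1.571]
force: [0.9, 1.0, -0.1]
grip_width: 0.0322
finger_force: 40.0
clock: 6.35
position: [0.5976, 0.0362, 0.1986]
tool_rot: [-3.141, -0.0, 1.571]
force: [-0.4, 1.0, -0.6]
grip_width: 0.0326
finger_force: 40.1
6.35 [0.5976 0.0362 0.1986] [-3.141 -0.     1.571] 0.03262908903611306
wrist [0.5791 0.1622 0.0281]
wrist [0.587  0.0771 0.026 ]
wrist [0.5962 0.008  0.0239]
wrist [ 0.6146 -0.1309  0.0246]
side [0.5838 0.0804 0.0244]
side [0.593  0.0112 0.0242]
side [ 0.6021 -0.0582  0.0233]
side [ 0.6113 -0.1277  0.0233]
```

View pics/r_wrist.png

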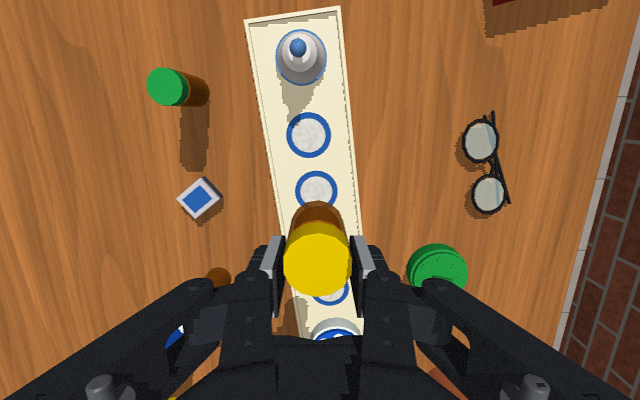

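Yellow held at (318,260). Marks 1 and 2 are at (308,135) and (316,190), with the bell behind at (300,57). The marks average to m1 (.5854,.0788), m2 (.5946,.0096), m3 (.6037,-.0597) and m4 (.613,-.129), with 70 mm spacing as stated.

```bash
python3 -m handwheel '[{"dx":4.3,"dy":-1.2,"dz":2.5,"wx":0,"wy":0,"wz":0,"claw":20},{"dx":0,"dy":0,"dz":5,"wx":0,"wy":0,"wz":0,"claw":20},{"dx":0,"dy":0,"dz":5,"wx":0,"wy":0,"wz":0,"claw":20},{"dx":0,"dy":0,"dz":3.5,"wx":0,"wy":0,"wz":0,"claw":20},{"dx":0,"dy":0,"dz":1.4,"wx":0,"wy":0,"wz":0,"claw":20},{"dx":0,"dy":0,"dz":0.5,"wx":0,"wy":0,"wz":0,"claw":20},{"dx":0,"dy":0,"dz":0.2,"wx":0,"wy":0,"wz":0,"claw":20},{"dx":0,"dy":0,"dz":0,"wx":0,"wy":0,"wz":0,"claw":20}]' 40
```

```text
clock: 7.45
position: [0.5866, 0.0791, 0.0187]
tool_rot: [3.14, -0.0, 1.571]
force: [0.4, 0.1, -0.1]
grip_width: 0.0322
finger_force: 40.0
```

```bash
python3 -m handwheel '[{"dx":0,"dy":0,"dz":0.1,"wx":0,"wy":0,"wz":0,"claw":20},{"dx":0,"dy":0,"dz":0.1,"wx":0,"wy":0,"wz":0,"claw":20},{"dx":0,"dy":0,"dz":0,"wx":0,"wy":0,"wz":0,"claw":20}]' 40
```

```text
clock: 7.82
position: [0.586, 0.079, 0.0157]
tool_rot: [3.142, -0.0, 1.571]
force: [-0.3, -0.6, -0.8]
grip_width: 0.0327
finger_force: 40.0
```

```bash
python3 -m handwheel '[{"dx":0,"dy":0,"dz":0.1,"wx":0,"wy":0,"wz":0,"claw":20},{"dx":0,"dy":0,"dz":0,"wx":0,"wy":0,"wz":0,"claw":20}]' 40;  python3 -m handwheel '[{"dx":0,"dy":0,"dz":0.1,"wx":0,"wy":0,"wz":0,"claw":20},{"dx":0,"dy":0,"dz":0,"wx":0,"wy":0,"wz":0,"claw":20}]' 40
```

```text
clock: 8.07
position: [0.5861, 0.079, 0.0155]
tool_rot: [3.141, 0.0, 1.571]
force: [-5.4, -1.6, 16.4]
grip_width: 0.0323
finger_force: 41.7
clock: 8.32
position: [0.5862, 0.079, 0.0154]
tool_rot: [3.141, 0.0, 1.571]
force: [-10.6, -1.3, 34.0]
grip_width: 0.0322
finger_force: 43.4
```

Contact, so back off 1 mm and release.

```bash
python3 -m handwheel '[{"dx":0,"dy":0,"dz":-0.1,"wx":0,"wy":0,"wz":0,"claw":20},{"dx":0,"dy":0,"dz":0,"wx":0,"wy":0,"wz":0,"claw":60},{"dx":0,"dy":0,"dz":0,"wx":0,"wy":0,"wz":0,"claw":70},{"dx":0,"dy":0,"dz":0,"wx":0,"wy":0,"wz":0,"claw":70},{"dx":0,"dy":0,"dz":-1,"wx":0,"wy":0,"wz":0,"claw":80},{"dx":0,"dy":0,"dz":-4,"wx":0,"wy":0,"wz":0,"claw":100},{"dx":0,"dy":0,"dz":-5,"wx":0,"wy":0,"wz":0,"claw":100},{"dx":-1,"dy":-4,"dz":-4,"wx":0,"wy":0,"wz":0,"claw":100}]' 40
python3 -m handwheel '[{"dx":-2,"dy":-3,"dz":-4,"wx":0,"wy":0,"wz":0,"claw":100},{"dx":0,"dy":-5,"dz":0,"wx":0,"wy":0,"wz":0,"claw":100},{"dx":0,"dy":0,"dz":0,"wx":0,"wy":0,"wz":0,"claw":100},{"dx":0,"dy":0,"dz":0,"wx":0,"wy":0,"wz":0,"claw":100}]' 40
python3 look.py vial_green 0 wg.png
```

```text
clock: 9.32
position: [0.5472, 0.0696, 0.157]
tool_rot: [3.139, -0.001, 1.571]
force: [-0.2, 0.3, 0.3]
grip_width: 0.0853
finger_force: 0.0
clock: 9.82
position: [0.4666, 0.0491, 0.1954]
tool_rot: [3.14, -0.0, 1.571]
force: [0.0, 0.1, -0.2]
grip_width: 0.0853
finger_force: 0.0
0.65 [289.9, 83.1, 35.6, 36.9] [0.4581 0.1256] [-0.6, -0.8, 0.6, 0.9]
9.925 [0.4668 0.0491 0.1948] [ 3.141 -0.     1.571]
```

View pics/wg.png

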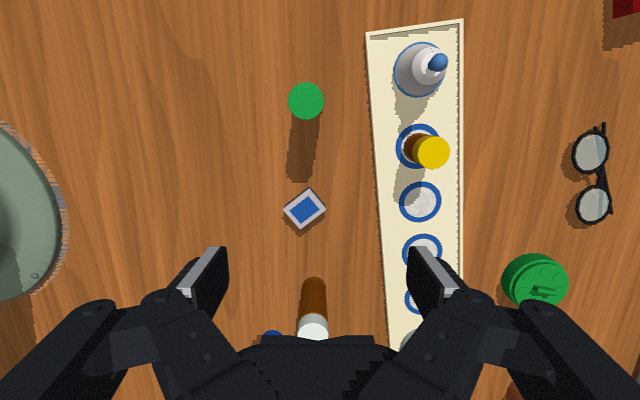

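Yellow stands on mark 1 at (420,148). Green cap at (306,101), fitted at (0.458,0.126).

```bash
python3 -m handwheel '[{"dx":3.8,"dy":-0.4,"dz":0,"wx":0,"wy":0,"wz":0,"claw":100},{"dx":3.8,"dy":-0.5,"dz":0,"wx":0,"wy":0,"wz":0,"claw":100},{"dx":0,"dy":0,"dz":5,"wx":0,"wy":0,"wz":0,"claw":100},{"dx":0,"dy":0,"dz":5,"wx":0,"wy":0,"wz":0,"claw":100},{"dx":0,"dy":0,"dz":4,"wx":0,"wy":0,"wz":0,"claw":100},{"dx":0,"dy":0,"dz":2.4,"wx":0,"wy":0,"wz":0,"claw":100},{"dx":0,"dy":0,"dz":0.5,"wx":0,"wy":0,"wz":0,"claw":100},{"dx":0,"dy":0,"dz":0,"wx":0,"wy":0,"wz":0,"claw":50}]' 40
python3 -m handwheel '[{"dx":0,"dy":0,"dz":0,"wx":0,"wy":0,"wz":0,"claw":30},{"dx":0,"dy":0,"dz":0,"wx":0,"wy":0,"wz":0,"claw":20},{"dx":0,"dy":0,"dz":0,"wx":0,"wy":0,"wz":0,"claw":20},{"dx":0,"dy":0,"dz":0,"wx":0,"wy":0,"wz":0,"claw":20},{"dx":0,"dy":0,"dz":0,"wx":0,"wy":0,"wz":0,"claw":20}]' 40
```

```text
clock: 10.92
position: [0.4573, 0.1251, 0.0258]
tool_rot: [-3.141, 0.0, 1.571]
force: [-0.6, -0.1, 0.6]
grip_width: 0.07
finger_force: 0.0
clock: 11.55
position: [0.4575, 0.1252, 0.0266]
tool_rot: [3.14, -0.0, 1.571]
force: [-1.4, 0.4, 9.8]
grip_width: 0.0326
finger_force: 38.7
```

```bash
python3 -m handwheel '[{"dx":0,"dy":0,"dz":-2,"wx":0,"wy":0,"wz":0,"claw":20},{"dx":0,"dy":0,"dz":-5.5,"wx":0,"wy":0,"wz":0,"claw":20},{"dx":-3.87,"dy":4.57,"dz":-0.6,"wx":0,"wy":0,"wz":0,"claw":20},{"dx":-3.87,"dy":4.57,"dz":-0.6,"wx":0,"wy":0,"wz":0,"claw":20},{"dx":-3.87,"dy":4.57,"dz":-0.6,"wx":0,"wy":0,"wz":0,"claw":20},{"dx":0,"dy":0,"dz":0,"wx":0,"wy":0,"wz":0,"claw":20},{"dx":0,"dy":0,"dz":4,"wx":0,"wy":0,"wz":0,"claw":20},{"dx":0,"dy":0,"dz":1.5,"wx":0,"wy":0,"wz":0,"claw":20}]' 40
python3 -m handwheel '[{"dx":0,"dy":0,"dz":2,"wx":0,"wy":0,"wz":0,"claw":20},{"dx":0,"dy":0,"dz":0.8,"wx":0,"wy":0,"wz":0,"claw":20},{"dx":0,"dy":0,"dz":0.3,"wx":0,"wy":0,"wz":0,"claw":20},{"dx":0,"dy":0,"dz":0,"wx":0,"wy":0,"wz":0,"claw":20}]' 40
```

```text
clock: 12.55
position: [0.5928, 0.0092, 0.0623]
tool_rot: [-3.139, -0.0, 1.571]
force: [-0.0, 0.9, 0.5]
grip_width: 0.033
finger_force: 40.1
clock: 13.05
position: [0.5943, 0.0089, 0.0332]
tool_rot: [3.141, -0.0, 1.571]
force: [0.6, 0.1, -0.2]
grip_width: 0.0325
finger_force: 40.1
```

```bash
python3 -m handwheel '[{"dx":0,"dy":0,"dz":0.15,"wx":0,"wy":0,"wz":0,"claw":20},{"dx":0,"dy":0,"dz":0.1,"wx":0,"wy":0,"wz":0,"claw":20},{"dx":0,"dy":0,"dz":0,"wx":0,"wy":0,"wz":0,"claw":20}]' 40;  python3 -m handwheel '[{"dx":0,"dy":0,"dz":0.07,"wx":0,"wy":0,"wz":0,"claw":20},{"dx":0,"dy":0,"dz":0,"wx":0,"wy":0,"wz":0,"claw":20}]' 40
```

```text
clock: 13.42
position: [0.5944, 0.0089, 0.0307]
tool_rot: [3.141, 0.0, 1.571]
force: [-1.4, -0.2, 5.2]
grip_width: 0.0327
finger_force: 40.8
clock: 13.68
position: [0.5944, 0.0089, 0.0306]
tool_rot: [3.141, 0.0, 1.571]
force: [-4.8, 0.4, 16.0]
grip_width: 0.0324
finger_force: 41.9
```

```bash
python3 -m handwheel '[{"dx":0,"dy":0,"dz":-0.07,"wx":0,"wy":0,"wz":0,"claw":20},{"dx":0,"dy":0,"dz":0,"wx":0,"wy":0,"wz":0,"claw":60},{"dx":0,"dy":0,"dz":0,"wx":0,"wy":0,"wz":0,"claw":70},{"dx":0,"dy":0,"dz":0,"wx":0,"wy":0,"wz":0,"claw":70},{"dx":0,"dy":0,"dz":-1.5,"wx":0,"wy":0,"wz":0,"claw":80},{"dx":0,"dy":0,"dz":-5,"wx":0,"wy":0,"wz":0,"claw":100},{"dx":0,"dy":0,"dz":-5,"wx":0,"wy":0,"wz":0,"claw":100},{"dx":-3,"dy":-2,"dz":-4,"wx":0,"wy":0,"wz":0,"claw":100}]' 40
python3 -m handwheel '[{"dx":-4,"dy":-3,"dz":-1,"wx":0,"wy":0,"wz":0,"claw":100},{"dx":-4,"dy":-3,"dz":0,"wx":0,"wy":0,"wz":0,"claw":100},{"dx":-4,"dy":-3,"dz":0,"wx":0,"wy":0,"wz":0,"claw":100},{"dx":-4,"dy":-2.5,"dz":0,"wx":0,"wy":0,"wz":0,"claw":100},{"dx":0,"dy":0,"dz":0,"wx":0,"wy":0,"wz":0,"claw":100},{"dx":0,"dy":0,"dz":0,"wx":0,"wy":0,"wz":0,"claw":100}]' 40
python3 look.py vial_white 0 ww.png
```

```text
clock: 14.68
position: [0.5749, -0.0193, 0.1882]
tool_rot: [3.139, -0.001, 1.574]
force: [0.2, -1.1, -0.1]
grip_width: 0.0853
finger_force: 0.0
clock: 15.42
position: [0.4595, -0.1807, 0.196]
tool_rot: [3.141, -0.0, 1.571]
force: [0.2, 0.8, 0.2]
grip_width: 0.0856
finger_force: 0.0
0.87 [302.2, 97.4, 36.0, 36.7] [ 0.4623 -0.1169] [-1.4, -1.4, 1.4, 2.1]
15.525 [ 0.4597 -0.1802  0.1955] [ 3.141 -0.     1.572]
```

View pics/ww.png

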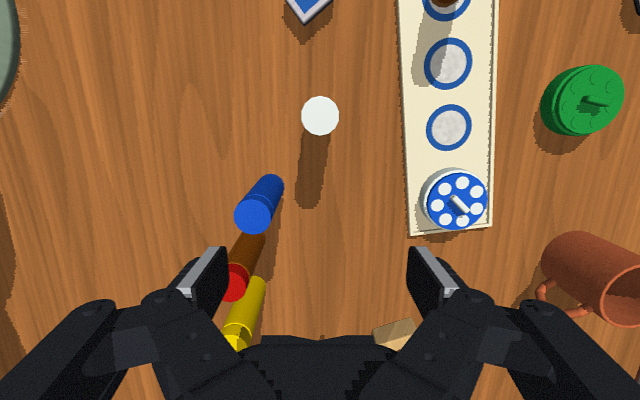

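Cap at (320,115), white at (0.462,-0.117), and blue is clear at (255,215).

```bash
python3 -m handwheel '[{"dx":3.2,"dy":0.1,"dz":0,"wx":0,"wy":0,"wz":0,"claw":100},{"dx":3.1,"dy":0.1,"dz":0,"wx":0,"wy":0,"wz":0,"claw":100},{"dx":0,"dy":0,"dz":4,"wx":0,"wy":0,"wz":0,"claw":100},{"dx":0,"dy":0,"dz":5,"wx":0,"wy":0,"wz":0,"claw":100},{"dx":0,"dy":0,"dz":4,"wx":0,"wy":0,"wz":0,"claw":100},{"dx":0,"dy":0,"dz":2,"wx":0,"wy":0,"wz":0,"claw":100},{"dx":0,"dy":0,"dz":0.4,"wx":0,"wy":0,"wz":0,"claw":100},{"dx":0,"dy":0,"dz":0,"wx":0,"wy":0,"wz":0,"claw":50}]' 40
python3 -m handwheel '[{"dx":0,"dy":0,"dz":0,"wx":0,"wy":0,"wz":0,"claw":30},{"dx":0,"dy":0,"dz":0,"wx":0,"wy":0,"wz":0,"claw":20},{"dx":0,"dy":0,"dz":0,"wx":0,"wy":0,"wz":0,"claw":20},{"dx":0,"dy":0,"dz":0,"wx":0,"wy":0,"wz":0,"claw":20},{"dx":0,"dy":0,"dz":0,"wx":0,"wy":0,"wz":0,"claw":20}]' 40
```

```text
clock: 16.52
position: [0.4615, -0.1177, 0.0416]
tool_rot: [3.141, -0.0, 1.572]
force: [0.7, 0.2, 0.5]
grip_width: 0.0699
finger_force: 0.0
clock: 17.15
position: [0.4617, -0.1182, 0.042]
tool_rot: [3.14, 0.0, 1.571]
force: [-0.2, 0.2, 10.8]
grip_width: 0.033
finger_force: 38.8
```

```bash
python3 -m handwheel '[{"dx":0,"dy":0,"dz":-2,"wx":0,"wy":0,"wz":0,"claw":20},{"dx":0,"dy":0,"dz":-5,"wx":0,"wy":0,"wz":0,"claw":20},{"dx":1.95,"dy":4.73,"dz":-0.7,"wx":0,"wy":0,"wz":0,"claw":20},{"dx":1.95,"dy":4.73,"dz":-0.7,"wx":0,"wy":0,"wz":0,"claw":20},{"dx":1.95,"dy":4.73,"dz":-0.7,"wx":0,"wy":0,"wz":0,"claw":20},{"dx":0,"dy":0,"dz":0,"wx":0,"wy":0,"wz":0,"claw":20},{"dx":0,"dy":0,"dz":4,"wx":0,"wy":0,"wz":0,"claw":20},{"dx":0,"dy":0,"dz":1.5,"wx":0,"wy":0,"wz":0,"claw":20}]' 40
python3 -m handwheel '[{"dx":0,"dy":0,"dz":1.8,"wx":0,"wy":0,"wz":0,"claw":20},{"dx":0,"dy":0,"dz":0.8,"wx":0,"wy":0,"wz":0,"claw":20},{"dx":0,"dy":0,"dz":0.3,"wx":0,"wy":0,"wz":0,"claw":20},{"dx":0,"dy":0,"dz":0,"wx":0,"wy":0,"wz":0,"claw":20}]' 40
```

```text
clock: 18.15
position: [0.6015, -0.0599, 0.0757]
tool_rot: [-3.139, 0.0, 1.57]
force: [0.2, 0.7, -1.3]
grip_width: 0.0329
finger_force: 40.3
clock: 18.65
position: [0.6032, -0.0596, 0.0486]
tool_rot: [3.141, 0.0, 1.571]
force: [-0.6, -0.1, -1.1]
grip_width: 0.0331
finger_force: 40.3
```

Target commanded z is about 0.0455.

```bash
python3 -m handwheel '[{"dx":0,"dy":0,"dz":0.15,"wx":0,"wy":0,"wz":0,"claw":20},{"dx":0,"dy":0,"dz":0.1,"wx":0,"wy":0,"wz":0,"claw":20},{"dx":0,"dy":0,"dz":0,"wx":0,"wy":0,"wz":0,"claw":20}]' 40;  python3 -m handwheel '[{"dx":0,"dy":0,"dz":0.07,"wx":0,"wy":0,"wz":0,"claw":20},{"dx":0,"dy":0,"dz":0,"wx":0,"wy":0,"wz":0,"claw":20}]' 40
```

```text
clock: 19.02
position: [0.6033, -0.0596, 0.0461]
tool_rot: [3.141, 0.0, 1.571]
force: [0.6, -0.5, 4.8]
grip_width: 0.0329
finger_force: 40.8
clock: 19.27
position: [0.6035, -0.0597, 0.0461]
tool_rot: [3.14, 0.0, 1.571]
force: [-3.8, -0.0, 15.9]
grip_width: 0.0332
finger_force: 41.9
```

```bash
python3 -m handwheel '[{"dx":0,"dy":0,"dz":-0.07,"wx":0,"wy":0,"wz":0,"claw":20},{"dx":0,"dy":0,"dz":0,"wx":0,"wy":0,"wz":0,"claw":60},{"dx":0,"dy":0,"dz":0,"wx":0,"wy":0,"wz":0,"claw":70},{"dx":0,"dy":0,"dz":0,"wx":0,"wy":0,"wz":0,"claw":70},{"dx":0,"dy":0,"dz":-1.5,"wx":0,"wy":0,"wz":0,"claw":80},{"dx":0,"dy":0,"dz":-5,"wx":0,"wy":0,"wz":0,"claw":100},{"dx":0,"dy":0,"dz":-6,"wx":0,"wy":0,"wz":0,"claw":100},{"dx":-4,"dy":-3,"dz":-3.3,"wx":0,"wy":0,"wz":0,"claw":100}]' 40
python3 -m handwheel '[{"dx":-4,"dy":-3.5,"dz":0,"wx":0,"wy":0,"wz":0,"claw":100},{"dx":-4,"dy":-3.5,"dz":0,"wx":0,"wy":0,"wz":0,"claw":100},{"dx":-4,"dy":-3.5,"dz":0,"wx":0,"wy":0,"wz":0,"claw":100},{"dx":-4,"dy":-3.5,"dz":0,"wx":0,"wy":0,"wz":0,"claw":100},{"dx":-4,"dy":-3.5,"dz":0,"wx":0,"wy":0,"wz":0,"claw":100},{"dx":-4,"dy":-2.5,"dz":0,"wx":0,"wy":0,"wz":0,"claw":100},{"dx":0,"dy":0,"dz":0,"wx":0,"wy":0,"wz":0,"claw":100},{"dx":0,"dy":0,"dz":0,"wx":0,"wy":0,"wz":0,"claw":100}]' 40
python3 look.py vial_red 0 wr.png
```

```text
clock: 20.27
position: [0.5748, -0.0973, 0.2075]
tool_rot: [3.137, -0.001, 1.575]
force: [-0.2, -2.0, -0.8]
grip_width: 0.0854
finger_force: 0.0
clock: 21.28
position: [0.3734, -0.3392, 0.2043]
tool_rot: [3.141, 0.0, 1.571]
force: [-0.1, -0.4, 0.0]
grip_width: 0.0855
finger_force: 0.0
0.96 [327.7, 3.0, 45.6, 63.0] [ 0.4004 -0.2083] [-1.8, -0.7, 0.7, 4.3]
0.89 [297.6, 161.3, 37.9, 51.5] [ 0.3731 -0.3444] [0.1, -3.2, -0.1, 1.1]
21.375 [ 0.3737 -0.3387  0.2041] [ 3.141 -0.     1.572]
```

View pics/wr.png

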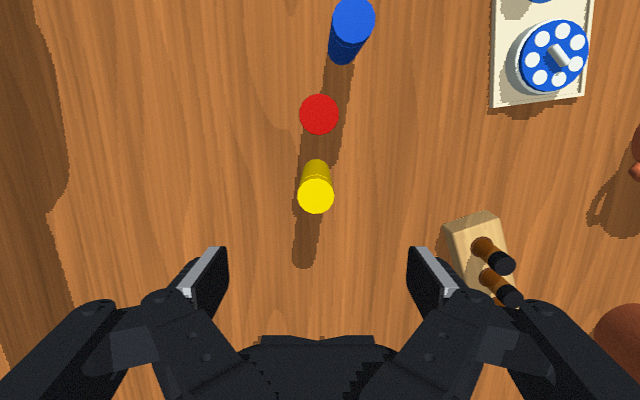

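Red cap at (319,114), between blue (352,30) and yellow (316,190). The network missed it, so I locate the cap by colour at z = 0.115.

Run:
```python
from h import *
f=optics.grab_frame("wrist"); h=cv2.cvtColor(f["frame"],cv2.COLOR_BGR2HSV).astype(int)
m=(((h[...,0]<5)|(h[...,0]>174))&(h[...,1]>190)&(h[...,2]>120)).astype(np.uint8)
n,l,st,c=cv2.connectedComponentsWithStats(m); i=1+np.argmax(st[1:,4]); print(st[i],c[i],ray(f,c[i],.115), ray(f,c[i]+[st[i][2]/2,0],.115))
s=monitor.observe(); print(s["position"],s["qpos"].round(2))
```

```text
[ 299   94   39   42 1270] [318.20472441 114.50866142] [ 0.37459803 -0.27312963] [ 0.39087734 -0.27306102]
[ 0.37369878 -0.33873132  0.2039561 ] [ 0.68  0.33 -0.08  1.91  0.03  0.9   0.59]
```

```bash
python3 -m handwheel '[{"dx":3.3,"dy":0.1,"dz":0,"wx":0,"wy":0,"wz":0,"claw":100},{"dx":3.3,"dy":0,"dz":0,"wx":0,"wy":0,"wz":0,"claw":100},{"dx":0,"dy":0,"dz":2.5,"wx":0,"wy":0,"wz":0,"claw":100},{"dx":0,"dy":0,"dz":5,"wx":0,"wy":0,"wz":0,"claw":100},{"dx":0,"dy":0,"dz":4,"wx":0,"wy":0,"wz":0,"claw":100},{"dx":0,"dy":0,"dz":2,"wx":0,"wy":0,"wz":0,"claw":100},{"dx":0,"dy":0,"dz":0.3,"wx":0,"wy":0,"wz":0,"claw":100},{"dx":0,"dy":0,"dz":0,"wx":0,"wy":0,"wz":0,"claw":50}]' 40
python3 -m handwheel '[{"dx":0,"dy":0,"dz":0,"wx":0,"wy":0,"wz":0,"claw":30},{"dx":0,"dy":0,"dz":0,"wx":0,"wy":0,"wz":0,"claw":20},{"dx":0,"dy":0,"dz":0,"wx":0,"wy":0,"wz":0,"claw":20},{"dx":0,"dy":0,"dz":0,"wx":0,"wy":0,"wz":0,"claw":20},{"dx":0,"dy":0,"dz":0,"wx":0,"wy":0,"wz":0,"claw":20}]' 40
```

```text
clock: 22.42
position: [0.3745, -0.2734, 0.0663]
tool_rot: [3.141, 0.0, 1.571]
force: [0.3, 1.0, 1.1]
grip_width: 0.07
finger_force: 0.0
clock: 23.05
position: [0.3745, -0.2739, 0.0665]
tool_rot: [3.14, 0.001, 1.571]
force: [-1.4, 2.1, 10.5]
grip_width: 0.0326
finger_force: 38.7
```

```bash
python3 -m handwheel '[{"dx":0,"dy":0,"dz":-2,"wx":0,"wy":0,"wz":0,"claw":20},{"dx":0,"dy":0,"dz":-6,"wx":0,"wy":0,"wz":0,"claw":20},{"dx":0,"dy":0,"dz":-6,"wx":0,"wy":0,"wz":0,"claw":20},{"dx":2.89,"dy":4.77,"dz":0,"wx":0,"wy":0,"wz":0,"claw":20},{"dx":2.89,"dy":4.77,"dz":0,"wx":0,"wy":0,"wz":0,"claw":20},{"dx":2.89,"dy":4.77,"dz":0,"wx":0,"wy":0,"wz":0,"claw":20},{"dx":2.89,"dy":4.77,"dz":0,"wx":0,"wy":0,"wz":0,"claw":20},{"dx":2.89,"dy":4.77,"dz":0,"wx":0,"wy":0,"wz":0,"claw":20}]' 40
python3 -m handwheel '[{"dx":0,"dy":0,"dz":0,"wx":0,"wy":0,"wz":0,"claw":20},{"dx":0,"dy":0,"dz":4,"wx":0,"wy":0,"wz":0,"claw":20},{"dx":0,"dy":0,"dz":4,"wx":0,"wy":0,"wz":0,"claw":20},{"dx":0,"dy":0,"dz":3,"wx":0,"wy":0,"wz":0,"claw":20},{"dx":0,"dy":0,"dz":1.2,"wx":0,"wy":0,"wz":0,"claw":20},{"dx":0,"dy":0,"dz":0.6,"wx":0,"wy":0,"wz":0,"claw":20},{"dx":0,"dy":0,"dz":0.3,"wx":0,"wy":0,"wz":0,"claw":20},{"dx":0,"dy":0,"dz":0,"wx":0,"wy":0,"wz":0,"claw":20}]' 40
```

```text
clock: 24.05
position: [0.6138, -0.1281, 0.2061]
tool_rot: [3.141, 0.0, 1.571]
force: [0.1, -1.0, -1.4]
grip_width: 0.0326
finger_force: 40.3
clock: 25.05
position: [0.6128, -0.1293, 0.0754]
tool_rot: [3.141, 0.0, 1.571]
force: [0.7, 0.4, -0.2]
grip_width: 0.0326
finger_force: 40.5
```

Contact is expected at about 0.070.

```bash
python3 -m handwheel '[{"dx":0,"dy":0,"dz":0.2,"wx":0,"wy":0,"wz":0,"claw":20},{"dx":0,"dy":0,"dz":0.15,"wx":0,"wy":0,"wz":0,"claw":20},{"dx":0,"dy":0,"dz":0.1,"wx":0,"wy":0,"wz":0,"claw":20},{"dx":0,"dy":0,"dz":0,"wx":0,"wy":0,"wz":0,"claw":20}]' 40;  python3 -m handwheel '[{"dx":0,"dy":0,"dz":0.07,"wx":0,"wy":0,"wz":0,"claw":20},{"dx":0,"dy":0,"dz":0,"wx":0,"wy":0,"wz":0,"claw":20}]' 40
```

```text
clock: 25.55
position: [0.6128, -0.1291, 0.0707]
tool_rot: [3.141, 0.0, 1.571]
force: [-1.1, 0.5, 5.5]
grip_width: 0.0327
finger_force: 41.1
clock: 25.8
position: [0.613, -0.1292, 0.0706]
tool_rot: [3.14, 0.0, 1.571]
force: [-4.4, 0.9, 16.3]
grip_width: 0.0324
finger_force: 42.0
```

```bash
python3 -m handwheel '[{"dx":0,"dy":0,"dz":-0.07,"wx":0,"wy":0,"wz":0,"claw":20},{"dx":0,"dy":0,"dz":0,"wx":0,"wy":0,"wz":0,"claw":60},{"dx":0,"dy":0,"dz":0,"wx":0,"wy":0,"wz":0,"claw":70},{"dx":0,"dy":0,"dz":0,"wx":0,"wy":0,"wz":0,"claw":70},{"dx":0,"dy":0,"dz":-1.5,"wx":0,"wy":0,"wz":0,"claw":80},{"dx":0,"dy":0,"dz":-5,"wx":0,"wy":0,"wz":0,"claw":100},{"dx":0,"dy":0,"dz":-6,"wx":0,"wy":0,"wz":0,"claw":100},{"dx":0,"dy":0,"dz":-4,"wx":0,"wy":0,"wz":0,"claw":100}]' 40
python3 -m handwheel '[{"dx":-5,"dy":0,"dz":0,"wx":0,"wy":0,"wz":0,"claw":100},{"dx":-5,"dy":0,"dz":-2,"wx":0,"wy":0,"wz":0,"claw":100},{"dx":0,"dy":0,"dz":0,"wx":0,"wy":0,"wz":0,"claw":100},{"dx":0,"dy":0,"dz":0,"wx":0,"wy":0,"wz":0,"claw":100},{"dx":0,"dy":0,"dz":0,"wx":0,"wy":0,"wz":0,"claw":100}]' 40
python3 - <<'E'
from h import *
H=dict(vial_yellow=.055,vial_green=.075,vial_white=.095,vial_red=.115)
M=dict(vial_yellow=(.5854,.0788),vial_green=(.5946,.0096),vial_white=(.6037,-.0597),vial_red=(.613,-.129))
F={n:optics.grab_frame(n) for n in ("side","wrist")}
for n,f in F.items():
    v=f["frame"].copy()
    for k,h in H.items():
        L=optics.masks_of(k,n)
        L=[(*fit([(f,d["rect"])],.017,.004,.004+h),d["p"]) for d in L]
        L=sorted(L,key=lambda q:np.hypot(*(q[0]-M[k])))[:1]
        for p,e,pr in L: print(n,k,round(pr,2),np.round(p-M[k],4))
        for z,r,c in ((.004,.027,(0,255,0)),(.004,.017,(0,255,255)),(.004+h,.017,(255,0,255))):
            P=proj(f,cyl(*M[k],r,z,z)[:40]); cv2.polylines(v,[(P*8).astype(np.int32)],True,c,1,cv2.LINE_AA,3)
    a,b=(f["frame"],v)
    if n=="side": a,b=[cv2.resize(x[115:285,250:400],None,fx=2.6,fy=2.6,interpolation=cv2.INTER_CUBIC) for x in (a,b)]; b=np.hstack([a,b])
    else: b=b
    cv2.imwrite(f"pics/fin_{n}.png",b)
E
```

```text
clock: 26.8
position: [0.613, -0.1292, 0.2392]
tool_rot: [3.138, 0.0, 1.571]
force: [1.1, 0.1, -0.0]
grip_width: 0.0853
finger_force: 0.0
clock: 27.42
position: [0.6126, -0.2279, 0.2553]
tool_rot: [-3.142, -0.0, 1.572]
force: [0.7, 0.6, -0.1]
grip_width: 0.0858
finger_force: 0.0
side vial_yellow 0.66 [-0.0037 -0.0018]
side vial_green 0.81 [-0.0073  0.0026]
side vial_white 0.84 [-0.0013  0.0081]
side vial_red 0.64 [-0.0064  0.0078]
wrist vial_white 0.89 [-0.0009  0.0023]
wrist vial_red 0.59 [-0.0005 -0.0009]
```

View pics/fin_side.png

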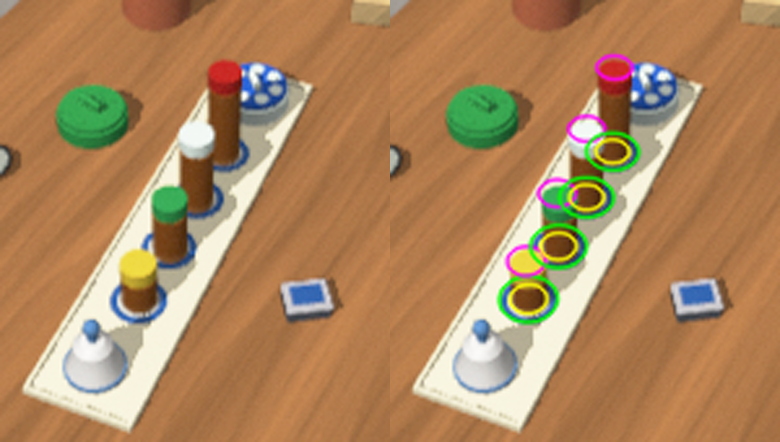

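View pics/fin_wrist.png

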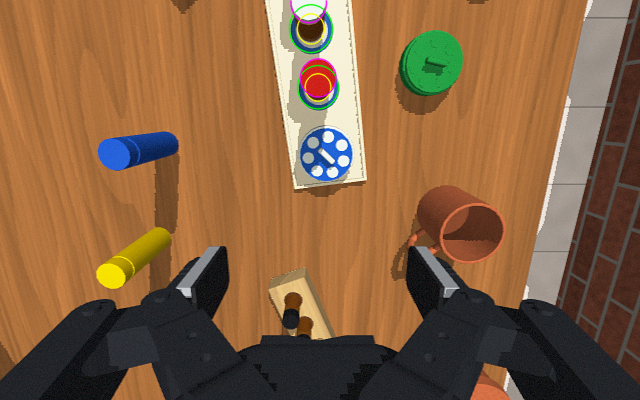

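Both pictures show all four vials upright and inside their rings. In the left half of the side picture they are yellow (138,285), green (170,230), white (197,170) and red (225,115). The bell and dispenser are in place, and the look-alikes in the wrist picture are still standing.

```bash
python3 -c "
from workcell import job_done
print(job_done())"
```

```text
the job is handed in; nothing more can be done
None
```

The four vials stand upright on marks 1 to 4 in height order, yellow next to the bell, then green, white and red next to the dispenser; the job was handed in at about 28 s, but it returned no verdict.

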